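# Load the gauge carrier and lift it ready to go

## Robot

A 7-joint arm with a two-finger parallel gripper is mounted at the origin on a cart in front of the work surface, level with it; the furniture and walls round the work are solid. World frame = base frame: x ahead of the robot, y to its left, z up, the work surface at z = 0. Lengths are in m, angles in rad, forces in N, time in s.
With the tool pointing down it reaches from about 0.4 to 0.85 m from the base axis. Payload 4.5 kg.
Tool frame: the origin (TCP) lies at the very end of the fingers, on their centre line; the grasp point (between the pads) lies 19 mm behind it (r.grip_depth is the distance from the TCP to the grasp point, in m); z points along the fingers, x is the direction in which the jaws open and shut, and the axes are right-handed (so a half turn about z gives the same grasp; the last joint's range is limited). The gripper opens to 88 mm and grips with 3 to 60 N. Pads are 18 mm wide; open, the fingers measure 123 mm over their backs; the gripper's body (75 mm by 187 mm) begins 45 mm behind the grasp point.
Start: joints at [1.355, 0.689, -0.195, 1.565, 0.157, 0.902, -0.215], TCP at [0.155, -0.606, 0.239] pointing down, gripper open.
Joint ranges: [-3.01, 3.01], [-0.46, 2.08], [-1.47, 1.51], [0.13, 2.56], [-1, 4.14], [0.04, 2.09], [-2.66, 2.66]. Speed limits (rad/s): [2.57, 2.57, 3.14, 3.14, 3.14, 3.14, 3.14].

## Interface

Orientations are given as a unit quaternion [x, y, z, w].
In Python, from plant import r gives the robot as it stands. The module is installed in compiled form; this text tells all that it offers.
- The arm moves only by the shell command python3 -m jog 'ROWS' [FORCE]. ROWS is JSON, a list of rows, each a list of 5 numbers: the shift along the tool's x, y, z in units of 1 m (1.0 is 1 m), then the turn about the tool's z in units of 360 degrees (1.0 is 360 degrees), then the closure, from 0 (fully open) to 1 (shut). In form: [[dx, dy, dz, yaw, fingers], ...]. A call has 1 to 20 rows; each row shifts and turns the commanded pose from where the row before left it, along the tool's axes as they then stand; what a row does not reach is not made up. A row lasts 1/10 s, in which the tool goes at most 50 mm and 8.59 degrees, less where a joint would pass 70% of its speed; a pose out of reach is approached as far as the arm can. A call with a number of a shift or a turn outside -1 to 1 is refused whole. A call with a gripper value outside its range is refused whole. The fingers move at their own pace and stop on an object; FORCE is the grip in N (left out, the last holds). Time passes only in rows, so rows that do not move let the fingers close. It gives the time, the measured TCP pose, the force and the opening at its end, in the units of the state.
- r.get_state(): the state, without advancing time (a new reading comes with each control period).
- r.snapshot(name): name is "scene" or "top" or "wrist"; returns the picture (420x560x3 uint8, red, green, blue); there is no depth.
- r.get_calibration(name): a dict with "mtx" (3x3 intrinsics, pixels), "dist" ([k1, k2, p1, p2, k3] as OpenCV has them; the pictures are not rectified), "R" (3x3) and "t" (3): a world point X has camera coordinates R X + t. Camera axes: x right, y down, z forward; pixel columns grow to the right and rows downward; lengths in m; the calibration is good to about 2 mm. A picture is of the moment at which its call begins: read the wrist's pose just before it. get_calibration takes no time and is no camera call; for the wrist camera it gives the pose at the moment of the call.
- r.finish_job(): hands the job in, once; it reports no verdict.
Trained networks look in the newest picture that a camera, given by its name, has taken for a name from the list of things; names that differ only in an ending like _2 or _b are one class to them, and where a whole thing is asked for, a point or a joint stands for the part that bears it (a point fixed in the world has none). Each returns a list of dicts, best first, with "score" (0 to 1); they miss things now and then, are a little off and sometimes report something else, mostly with a low value. They report only what shows in the picture. A call takes as long as a camera call.
- r.cut_out(thing, camera): "pixels" (420x560 bool, what is visible of it) and "rect" ([left, top, right, bottom] in pixels, round what is visible of it).
The state is a dict: "clock": time; "q": joint angles; "qd": joint speeds; "joint_torque": joint torques, N m; "tool_pos": TCP position; "eef_rot": TCP orientation; "contact_force": force on the tool from outside, world axes, zero at the start; "moment": the same for the moment, N m; "opening": opening from 0.0 (shut) to 1.0 (fully open).
Only numpy, scipy, OpenCV 4.12 (cv2) and the standard library are available. Lean on these libraries where they do the work, as an engineer would, in place of code of your own. Each camera call takes 0.05 s, during which the arm holds its last target.

## Task

Take the plug gauge out of the sloping bench rest and stand it upright, all the way down, in the empty orange cup of the gauge carrier standing on the desk, and let go of it. Then lift the carrier, which has a black grip in its middle, with the gauge and the setting ring still in their places and hold it level and steady about ten centimetres above the desk; finish while holding it there, without putting it down. Leave the roll of tape, the red marker and the computer mouse where they are.

Things in the scene. Friction and masses are not known exactly. Their poses are not given: they have to be found in the camera images.
- plug_gauge: Plug gauge: straight rod, white hexagonal handle with red band, plain grey metal end, 105 mm long; a bar 12.5 mm (its x) by 15 mm (its z) to the touch, 0.15 kg. y runs along it, up the slope at the start, x across the slope. Origin 8 mm off the centre line: use plug_centre. At the start its lower 45 mm sit in the rest's bore, leaning 20 degrees from vertical (some play).
- plug_centre (a point): Middle of the plug gauge, on its centre line; the ends are 52.5 mm away along plus and minus y. Same axes as body plug_gauge.
- rest: Sloping bench rest, fixed to the desk: blue base 90 x 64 x 8 mm with a 36 x 36 x 50 mm black block that leans 20 degrees from vertical towards the rest's -x. Origin: centre of the base's underside; x level, z up. The bore is 17 mm (in the plane of lean) by 14.5 mm (along the rest's y) wide and 45 mm deep along the slope.
- rest_mouth (a point): Centre of the bore's mouth, on top of the leaning block; same axes as body rest, so the bore points up along (-0.342, 0, 0.940) in them.
- carrier: Loose gauge carrier, 0.35 kg (varies 0.8 to 1.2 times): blue plate 84 mm (x) by 190 mm (y), top 11 mm above the desk, on four feet; in the middle an upright aluminium post with a black grip, an orange cup at +y, an orange ring seat at -y. Origin: under the centre of the plate at foot level, z up.
- carrier_grip (a point): Centre of the carrier's black grip, 121 mm above the carrier's underside, on its middle axis. The grip is a block 16 mm thick (carrier x), 54 mm long (carrier y), 34 mm high (top at 138 mm), rounded edges; the post under it is 8 x 36 mm. Same axes as body carrier.
- cup_mouth (a point): Centre of the mouth of the carrier's orange round cup, 61 mm above the carrier's underside and 62 mm to +y of its middle. Inside diameter 26 mm, outside 31 mm, the floor 47 mm below the mouth. A gauge standing in it reaches 119 mm above the carrier's underside.
- ring_seat (a point): Centre of the floor of the carrier's orange ring seat, 11 mm above the carrier's underside and 56 mm to -y of its middle; inside diameter 59 mm, lip 8 mm high.
- setting_ring: Knurled steel setting ring, 54 mm across, 18 mm high, 0.24 kg, lying loose in the ring seat of the carrier. Origin: centre of its underside.
- tape_roll: Roll of beige masking tape, 104 mm across, 24 mm high, lying on the desk as a bystander. Origin: centre of its underside.
- red_marker: White marker with a red cap, 112 x 16 mm, lying on the desk as a bystander. Origin: underside, about mid length; length along y.
- mouse: Black computer mouse, 104 x 58 x 37 mm, lying on the desk as a bystander. Origin: centre of its underside; length along x.

How it is judged:
By the outcome, as a careful person would: the job done as asked, in the order asked, and still so for the second after the job is handed in, while the arm keeps its last pose, push and grip.
It also fails if it takes over 51 s, if anything falls off the work surface, if the arm or the gripper's body presses on something with over 40 N, if the wrist force passes 120 N, or if a joint passes its speed limit or range.

## Working session

There is one attempt and no reset: what is moved stays moved. The work goes in short steps, Python scripts to look and compute and a shell command to move; the robot and the scene stay as the last step left them, time stands still between calls to the robot, and variables do not carry over. Pictures are saved under pics/ and viewed, and the job is handed in when it is done.

```bash
mkdir -p pics; python3 - <<'E'
from plant import r
import cv2
s=r.get_state(); print({k:(v if isinstance(v,(int,float)) else [round(float(x),3) for x in v]) for k,v in s.items()})
for c in ["scene","top","wrist"]:
    im=r.snapshot(c); cv2.imwrite(f"pics/{c}0.png",im[:,:,::-1])
    k=r.get_calibration(c); print(c,k)
E
```

```text
{'clock': 0.0, 'q': [1.355, 0.69, -0.195, 1.566, 0.157, 0.902, -0.215], 'qd': [0.0, 0.0, -0.0, 0.0, -0.001, -0.001, -0.001], 'joint_torque': [-0.001, -52.758, -1.267, -15.343, -0.053, 0.006, 0.0], 'tool_pos': [0.154, -0.605, 0.238], 'eef_rot': [0.79, -0.613, -0.001, -0.0], 'contact_force': [0.629, 0.659, -0.435], 'moment': [0.038, -0.006, 0.01], 'opening': 1.0012096919913127}
scene {'mtx': array([[414.25056558,   0.        , 275.73122263],
       [  0.        , 414.25056558, 205.44378084],
       [  0.        ,   0.        ,   1.        ]]), 'dist': array([-0.06492663,  0.        ,  0.        ,  0.        ,  0.        ]), 'R': array([[-0.76472677, -0.64412468, -0.01721496],
       [-0.35679397,  0.44554254, -0.82109068],
       [ 0.53655477, -0.62176784, -0.57053811]]), 't': array([0.43213282, 0.27862591, 0.87162249])}
top {'mtx': array([[391.43929229,   0.        , 288.01775272],
       [  0.        , 391.43929229, 207.8139402 ],
       [  0.        ,   0.        ,   1.        ]]), 'dist': array([-0.0421368,  0.       ,  0.       ,  0.       ,  0.       ]), 'R': array([[-0.03021365, -0.99953977,  0.0027157 ],
       [-0.99101249,  0.02960146, -0.13045305],
       [ 0.13031263, -0.00663276, -0.99145077]]), 't': array([0.02990496, 0.55917567, 1.157916  ])}
wrist {'mtx': array([[335.28561553,   0.        , 276.9450838 ],
       [  0.        , 335.28561553, 207.47542522],
       [  0.        ,   0.        ,   1.        ]]), 'dist': array([-0.04730364,  0.        ,  0.        ,  0.        ,  0.        ]), 'R': array([[ 2.46584084e-01, -9.69120983e-01, -8.99943853e-04],
       [-9.23823766e-01, -2.35339000e-01,  3.01935761e-01],
       [-2.92824073e-01, -7.36211636e-02, -9.53327848e-01]]), 't': array([-0.625179  , -0.04102485,  0.39029476])}
```

View pics/scene0.png

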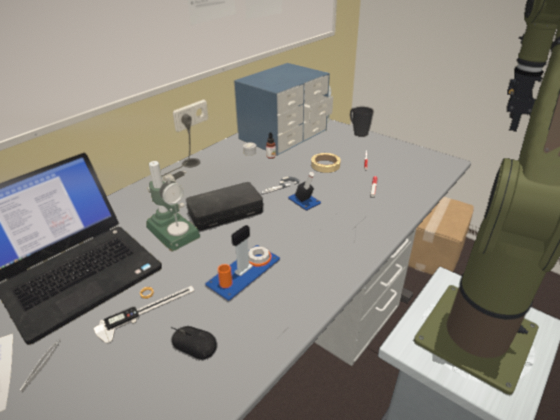

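View pics/top0.png

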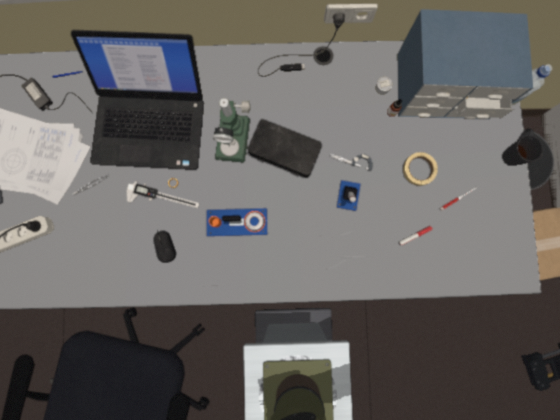

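View pics/wrist0.png

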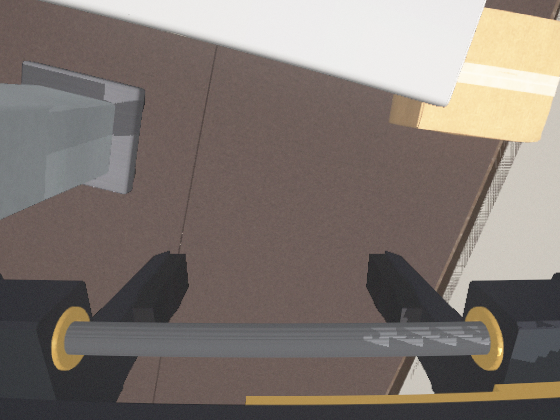

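The scene view shows the carrier (about 242,270) and the rest with the gauge (about 305,195). The top view shows the carrier at about (237,222) and the rest at (348,196). I'll get coarse positions by triangulation.

```bash
cat > h.py <<'E'
from plant import r
import numpy as np, cv2
from scipy.optimize import least_squares
from scipy.spatial.transform import Rotation as Ro
def ray(cal,px):
    p=cv2.undistortPoints(np.array([[px]],float),cal["mtx"],cal["dist"])[0,0]
    R,t=np.array(cal["R"]),np.array(cal["t"])
    return -R.T@t, R.T@np.array([p[0],p[1],1])
def atz(cal,px,z):
    o,d=ray(cal,px); return o+d*(z-o[2])/d[2]
def tri(l):
    A=np.zeros((3,3));b=np.zeros(3)
    for c,p in l:
        o,d=ray(c,p);d=d/np.linalg.norm(d);M=np.eye(3)-np.outer(d,d);A+=M;b+=M@o
    return np.linalg.solve(A,b)
def proj(cal,X):
    return cv2.projectPoints(np.atleast_2d(X).astype(float),cv2.Rodrigues(np.array(cal["R"]))[0],np.array(cal["t"]),cal["mtx"],cal["dist"])[0][:,0]
def snap(c,name):
    cal=r.get_calibration(c); im=r.snapshot(c); cv2.imwrite(f"pics/{name}.png",im[:,:,::-1]); np.savez(f"pics/{name}.npz",**cal); return cal,im
def st():
    s=r.get_state(); R=Ro.from_quat(s["eef_rot"]).as_matrix()
    print("t",round(s["clock"],2),"tcp",np.round(s["tool_pos"],4),"x",np.round(R[:,0],3),"y",np.round(R[:,1],3),"z",np.round(R[:,2],3),"F",np.round(s["contact_force"],1),"op",round(s["opening"],3),"q",np.round(s["q"],2)); return s,R
E
python3 - <<'E'
from h import *
C={c:r.get_calibration(c) for c in("scene","top")}
for n in ["plug_gauge","rest","carrier","setting_ring","tape_roll","mouse","red_marker"]:
    m={}
    for c in C:
        d=r.cut_out(n,c)
        if d:
            p=d[0]["pixels"];yx=np.argwhere(p); m[c]=yx.mean(0)[::-1]; print(n,c,round(d[0]["score"],2),len(d),d[0]["rect"],np.round(m[c],1))
    if len(m)==2: print("  ",np.round(tri([(C[c],m[c]) for c in C]),3))
E
```

```text
rest scene 0.87 1 [293.5, 181.8, 323.6, 211.4] [303.8 197.2]
rest top 0.9 1 [338.7, 182.7, 360.8, 210.9] [347.7 195. ]
   [ 0.597 -0.175  0.016]
carrier scene 0.64 1 [207.7, 224.7, 280.8, 301.6] [238.4 267.9]
carrier top 0.64 1 [207.2, 206.2, 266.2, 237.7] [233.6 222.2]
   [0.525 0.184 0.022]
setting_ring scene 0.77 1 [248.6, 246.6, 268.5, 266.8] [257.9 254.7]
setting_ring top 0.7 1 [242.7, 212.1, 264.4, 230.9] [254.1 220.9]
   [0.525 0.119 0.021]
tape_roll scene 0.7 1 [310.6, 154.3, 341.1, 171.1] [325.5 162.2]
tape_roll top 0.65 1 [405.7, 155.0, 436.5, 183.6] [420.  168.3]
   [ 0.677 -0.41   0.011]
mouse scene 0.89 2 [172.7, 326.9, 219.2, 357.3] [193.8 341.9]
mouse top 0.79 1 [153.3, 227.0, 173.6, 267.8] [164.  246.2]
   [0.455 0.399 0.01 ]
red_marker scene 0.63 3 [372.9, 178.1, 377.9, 195.5] [373.7 186.1]
red_marker top 0.69 1 [400.6, 227.4, 432.9, 243.5] [414.7 235.4]
   [ 0.465 -0.379  0.009]
```

```bash
python3 -m jog '[[-0.01,-0.018,-0.02,0,0],[-0.02,-0.034,-0.02,0,0],[-0.02,-0.034,-0.02,0,0],[-0.02,-0.034,0,0,0],[-0.02,-0.034,0,0,0],[-0.02,-0.034,0,0,0],[-0.02,-0.034,0,0,0],[-0.02,-0.034,0,0,0],[-0.02,-0.034,0,0,0],[-0.02,-0.034,0,0,0],[-0.02,-0.034,0,0,0],[-0.02,-0.034,0,0,0],[-0.02,-0.034,0,0,0],[-0.02,-0.034,0,0,0],[-0.02,-0.034,0,0,0],[-0.01,-0.02,0,0,0],[0,0,0,0,0],[0,0,0,0,0]]'; python3 - <<'E'
from h import *
st(); cal,im=snap("wrist","w1")
E
```

```text
clock: 2.65
tool_pos: [0.578, -0.1882, 0.2985]
eef_rot: [0.79, -0.613, -0.0, 0.001]
contact_force: [-0.7, -0.7, -1.0]
opening: 1.001
t 2.65 tcp [ 0.578  -0.1882  0.2985] x [ 0.248 -0.969  0.   ] y [-0.969 -0.248  0.001] z [-0.001 -0.001 -1.   ] F [-0.7 -0.7 -1. ] op 1.001 q [ 0.35  0.6  -0.19  1.54  0.13  1.01 -1.2 ]
```

View pics/w1.png

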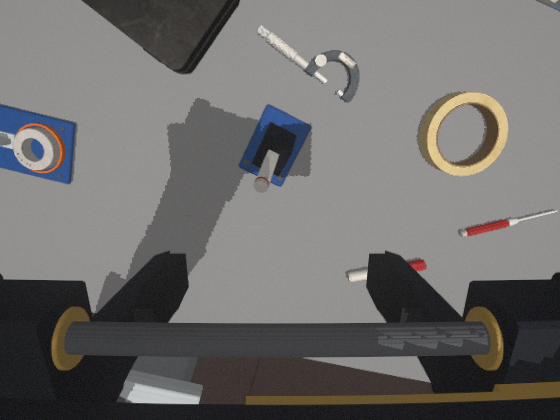

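The wrist view shows the rest's base (corners near 267,105; 311,127; 283,186; 240,165) and the gauge leaning toward image lower-left, its tip near (262,184). I'll zoom in and refine.

```bash
python3 - <<'E'
import cv2
im=cv2.imread("pics/w1.png")
cv2.imwrite("pics/w1z.png",cv2.resize(im[95:205,220:340],None,fx=5,fy=5,interpolation=cv2.INTER_CUBIC))
E
```

```text
(no output)
```

View pics/w1z.png

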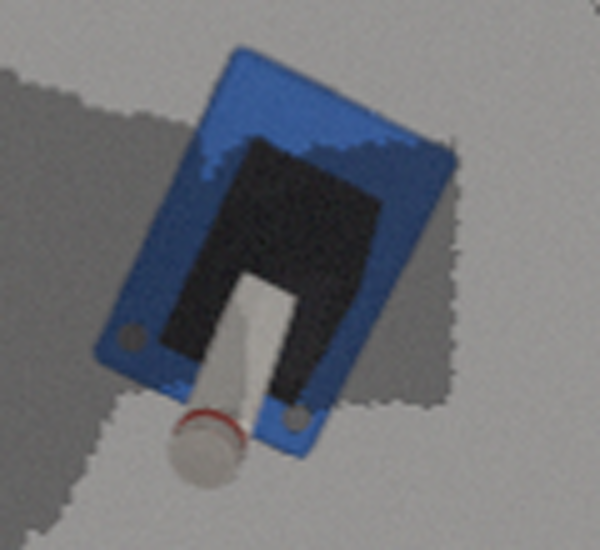

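```bash
cat >> h.py <<'E'
def fitrest(cal,corn,tips=None):
    # corn: 4 px for base-top corners order: (+x,?)...
    P=np.array([atz(cal,c,0.008) for c in corn]); return P
E
python3 - <<'E'
from h import *
cal=dict(np.load("pics/w1.npz"))
c=[(268,104.4),(311.4,126.4),(280.6,186.6),(239,166)]
P=np.array([atz(cal,p,.008) for p in c]); print(np.round(P,4))
print([round(float(np.linalg.norm(P[i]-P[(i+1)%4])),4) for i in range(4)])
ce=P.mean(0); xa=(P[0]+P[1]-P[2]-P[3])[:2]; xa/=np.linalg.norm(xa); ya=np.array([-xa[1],xa[0]])
print("centre",ce,"x",xa,np.degrees(np.arctan2(xa[1],xa[0])))
# gauge top end px
o,d=ray(cal,(220+208/5,95+455/5))
# intersect with lean plane through centre normal ya
n=np.r_[ya,0]; X=o+d*((ce-o)@n)/(d@n); print("gauge top on plane",X)
E
```

```text
[[ 0.6481 -0.16    0.008 ]
 [ 0.6356 -0.2199  0.008 ]
 [ 0.5496 -0.2017  0.008 ]
 [ 0.5631 -0.1417  0.008 ]]
[0.0612, 0.0879, 0.0615, 0.0869]
centre [ 0.59911742 -0.18080254  0.008     ] x [ 0.97787342 -0.20919745] -12.075325020298338
gauge top on plane [ 0.57186093 -0.17497153  0.11785058]
```

```bash
python3 -m jog '[[-0.004,0,0.02,0.0184,0],[-0.004,0,0.02,0.0184,0],[-0.004,0,0.02,0.0184,0],[0,0,0.02,0.0184,0],[0,0,0.01,0,0],[0,0,0.01,0,0],[0,0,0,0,0],[0,0,0,0,0]]'; python3 - <<'E'
from h import *
st(); cal,im=snap("wrist","w2")
E
python3 -m jog '[[0.02,0.02,0,0,0],[0.02,0.03,0,0,0],[0,0.01,0,0,0],[0,0,0,0,0],[0,0,0,0,0]]'; python3 - <<'E'
from h import *
st(); cal,im=snap("wrist","w3")
a=cv2.imread("pics/w2.png");b=cv2.imread("pics/w3.png")
cv2.imwrite("pics/w23.png",np.hstack([a[20:420,80:480],b[0:400,80:480]]))
E
```

```text
clock: 3.5
tool_pos: [0.577, -0.1766, 0.1992]
eef_rot: [-0.628, 0.778, -0.0, 0.0]
contact_force: [0.3, -0.3, 0.5]
opening: 1.0
t 3.5 tcp [ 0.577  -0.1766  0.1992] x [-0.211 -0.978  0.   ] y [-0.978  0.211 -0.001] z [ 0.001 -0.    -1.   ] F [ 0.3 -0.3  0.5] op 1.0 q [ 0.25  0.7  -0.06  1.68  0.05  0.76 -1.61]
clock: 4.05
tool_pos: [0.5114, -0.2018, 0.1994]
eef_rot: [-0.629, 0.778, -0.001, 0.001]
contact_force: [0.0, 0.2, -0.2]
opening: 0.996
t 4.05 tcp [ 0.5114 -0.2018  0.1994] x [-0.21  -0.978 -0.001] y [-0.978  0.21  -0.003] z [ 0.003  0.    -1.   ] F [ 0.   0.2 -0.2] op 0.996 q [ 0.33  0.64 -0.07  1.84  0.06  0.66 -1.55]
```

View pics/w23.png

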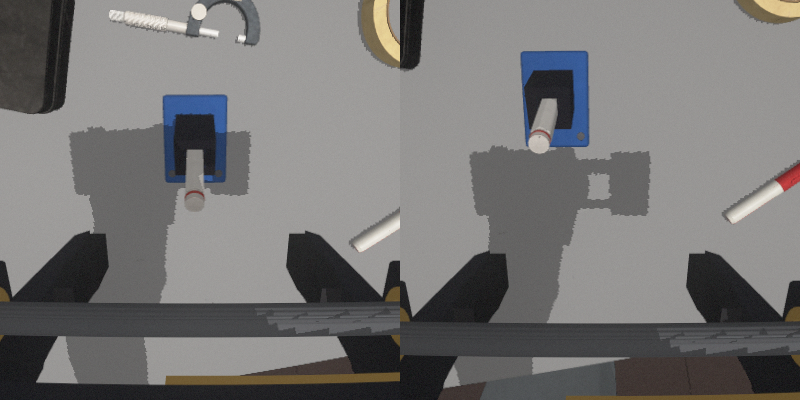

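```bash
python3 - <<'E'
import cv2,numpy as np
a=cv2.imread("pics/w2.png");b=cv2.imread("pics/w3.png")
z=lambda i,x,y:cv2.resize(i[y:y+145,x:x+100],None,fx=4,fy=4,interpolation=cv2.INTER_CUBIC)
cv2.imwrite("pics/w23z.png",np.hstack([z(a,230,100),z(b,190,30)]))
E
```

```text
(no output)
```

View pics/w23z.png

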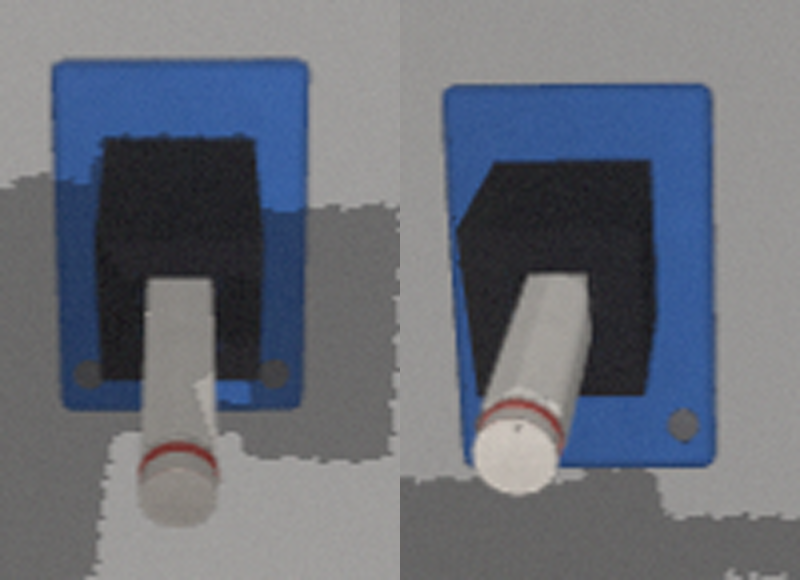

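```bash
python3 - <<'E'
from h import *
A,B,W=[dict(np.load(f"pics/{n}.npz")) for n in("w2","w3","w1")]
pa=lambda u,v:(230+(u-1.5)/4,100+(v-1.5)/4); pb=lambda u,v:(190+(u-401.5)/4,30+(v-1.5)/4); pw=lambda u,v:(220+(u-2)/5,95+(v-2)/5)
top=tri([(A,pa(178,493)),(B,pb(516,450)),(W,pw(208,455))]); print("top",top)
for n,C,p in(("A",A,pa(178,493)),("B",B,pb(516,450)),("W",W,pw(208,455))): print(n,proj(C,top)-p)
rb=tri([(A,pa(180,280)),(B,pb(557,275)),(W,pw(268,285))]); print("rear foot",rb)
for nm,f,C,cs in(("A",pa,A,[(54,62),(308,62),(300,408),(63,408)]),("B",pb,B,[(444,86),(712,86),(715,466),(465,466)])):
    P=np.array([atz(C,f(*c),.008) for c in cs]); ce=P.mean(0); xa=P[0]+P[1]-P[2]-P[3]; print(nm,np.round(ce,4),np.degrees(np.arctan2(xa[1],xa[0])),np.linalg.norm(P[0]-P[1]),np.linalg.norm(P[1]-P[2]),np.round(P,3).tolist())
E
```

```text
top [ 0.57107934 -0.1743684   0.11349694]
A [[ 0.46944017 -0.09497223]]
B [[-0.2412158   0.05739249]]
W [[-0.17476929 -0.05413267]]
rear foot [ 0.59929803 -0.18015761  0.05571898]
A [ 0.5994 -0.1802  0.008 ] -12.219704304886287 0.06182683969170842 0.08784750271443316 [[0.649, -0.159, 0.008], [0.636, -0.22, 0.008], [0.55, -0.201, 0.008], [0.563, -0.141, 0.008]]
B [ 0.5988 -0.1806  0.008 ] -12.146442790645294 0.062399982307442925 0.08795943414780279 [[0.649, -0.159, 0.008], [0.635, -0.22, 0.008], [0.549, -0.202, 0.008], [0.562, -0.141, 0.008]]
```

```bash
python3 -m jog '[[-0.013,-0.02,0.01,0,0],[-0.0134,-0.02,0.02,0,0],[-0.013,-0.0187,0.02,0,0.4],[0,0,0.02,0,0.4],[0,0,0.02,0,0.5],[0,0,0.02,0,0.6],[0,0,0.012,0,0.6],[0,0,0,0,0.6],[0,0,0,0,0.6]]'; python3 - <<'E'
from h import *
st(); cal,im=snap("wrist","w4"); snap("scene","s4")
E
```

```text
clock: 5.0
tool_pos: [0.5763, -0.176, 0.0771]
eef_rot: [-0.628, 0.778, -0.0, 0.0]
contact_force: [0.8, -0.6, -0.2]
opening: 0.405
t 5.0 tcp [ 0.5763 -0.176   0.0771] x [-0.21  -0.978 -0.   ] y [-0.978  0.21  -0.001] z [ 0.001 -0.    -1.   ] F [ 0.8 -0.6 -0.2] op 0.405 q [ 0.25  0.88 -0.05  1.76  0.07  0.5  -1.63]
```

View pics/w4.png

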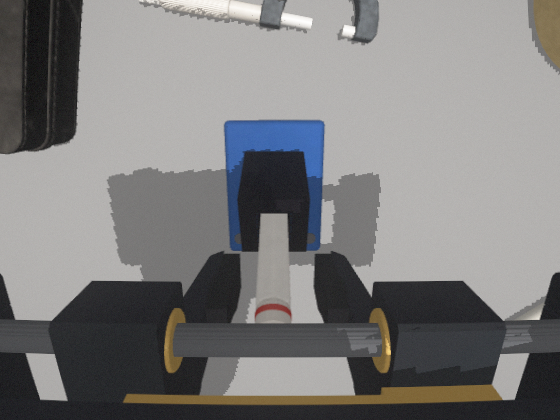

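The gauge is between the fingers: its axis is at column 273–274, the finger mid at 277, so about 1 mm off in tool x. I'll shift by that and close.

```bash
python3 -m jog '[[-0.001,0,0,0,0.8],[0,0,0,0,1],[0,0,0,0,1],[0,0,0,0,1],[0,0,0,0,1],[0,0,0,0,1]]' 30
```

```text
clock: 5.7
tool_pos: [0.5759, -0.1754, 0.0771]
eef_rot: [-0.628, 0.778, -0.0, 0.0]
contact_force: [-0.7, -0.1, 4.7]
opening: 0.138
```

```bash
python3 -m jog '[[0,0.0017,-0.0047,0,1],[0,0.0034,-0.0094,0,1],[0,0.0034,-0.0094,0,1],[0,0,0,0,1]]'; python3 -m jog '[[0,0.0034,-0.0094,0,1],[0,0.0034,-0.0094,0,1],[0,0.0034,-0.0094,0,1],[0,0,-0.01,0,1],[0,0,-0.02,0,1],[0,0,-0.02,0,1],[0,0,-0.02,0,1],[0,0,-0.01,0,1],[0,0,0,0,1],[0,0,0,0,1]]';  python3 - <<'E'
from h import *
st(); cal,im=snap("wrist","w5"); c,i2=snap("scene","s5"); 
C=c; print(proj(c,[r.get_state()["tool_pos"]]))
a=im; u,v=map(int,proj(c,[r.get_state()["tool_pos"]])[0])
cv2.imwrite("pics/s5z.png",cv2.resize(i2[v-75:v+75,u-75:u+75],None,fx=4,fy=4)[:,:,::-1])
E
```

```text
clock: 6.1
tool_pos: [0.5669, -0.1737, 0.1016]
eef_rot: [-0.628, 0.778, -0.0, 0.0]
contact_force: [0.8, 0.7, -1.7]
opening: 0.135
clock: 7.1
tool_pos: [0.5569, -0.1713, 0.208]
eef_rot: [-0.628, 0.778, 0.0, -0.0]
contact_force: [-0.7, -0.5, -1.2]
opening: 0.135
t 7.1 tcp [ 0.5569 -0.1713  0.208 ] x [-0.211 -0.977  0.   ] y [-0.977  0.211  0.001] z [-0.001  0.    -1.   ] F [-0.7 -0.5 -1.2] op 0.135 q [ 0.25  0.67 -0.06  1.73  0.05  0.74 -1.61]
[[316.13842954 146.01022933]]
```

View pics/w5.png

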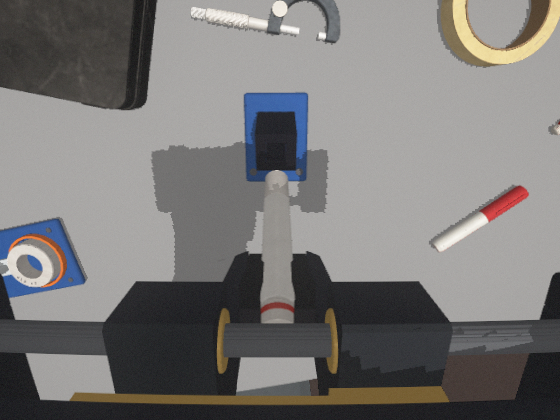

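View pics/s5z.png

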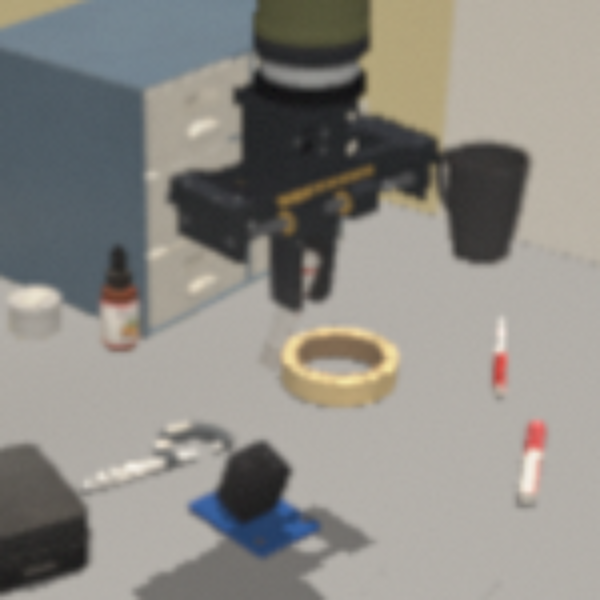

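```bash
python3 -m jog '[[0,0,-0.02,-0.017,1],[-0.01,0,-0.03,-0.017,1],[-0.03,0,-0.03,0,1],[-0.04,-0.004,-0.01,0,1],[-0.04,-0.004,0,0,1],[-0.04,0,0,0,1],[-0.04,0,0,0,1],[-0.04,0,0,0,1],[-0.025,0,0,0,1],[-0.01,0,0,0,1],[0,0,0,0,1],[0,0,0,0,1]]' 30; python3 - <<'E'
from h import *
st(); cal,im=snap("wrist","w6")
E
python3 -m jog '[[-0.02,0,0,0,1],[-0.04,0,0,0,1],[-0.04,0,0,0,1],[-0.04,0,0,0,1],[-0.02,0,0,0,1],[0,0,0,0,1],[0,0,0,0,1]]';python3 - <<'E'
from h import *
st(); cal,im=snap("wrist","w7")
E
```

```text
clock: 8.4
tool_pos: [0.5661, 0.1013, 0.2979]
eef_rot: [-0.707, 0.708, -0.0, -0.001]
contact_force: [-0.2, 0.0, -0.7]
opening: 0.138
t 8.4 tcp [0.5661 0.1013 0.2979] x [-0.001 -1.     0.002] y [-1.     0.001  0.001] z [-0.001 -0.002 -1.   ] F [-0.2  0.  -0.7] op 0.138 q [-0.19  0.55 -0.12  1.65  0.08  0.95 -1.91]
clock: 9.15
tool_pos: [0.5666, 0.2611, 0.2981]
eef_rot: [-0.707, 0.708, -0.001, -0.001]
contact_force: [0.3, -1.5, -1.5]
opening: 0.138
t 9.15 tcp [0.5666 0.2611 0.2981] x [-0.001 -1.     0.002] y [-1.     0.001  0.   ] z [-0.    -0.002 -1.   ] F [ 0.3 -1.5 -1.5] op 0.138 q [-0.45  0.62 -0.11  1.49  0.08  1.03 -2.15]
```

View pics/w6.png

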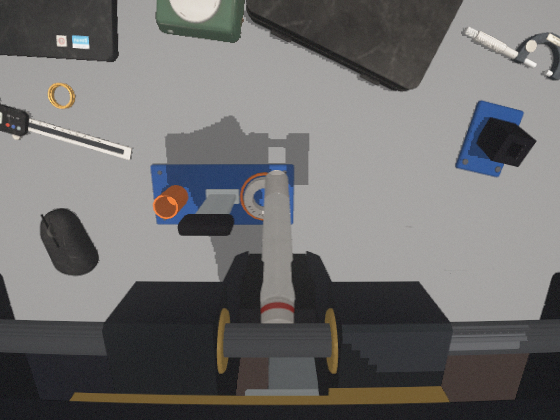

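View pics/w7.png

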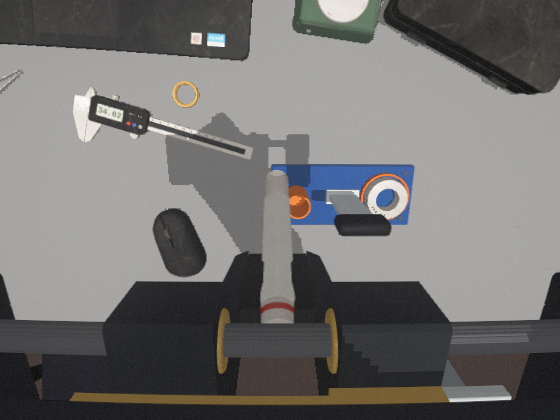

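```bash
python3 - <<'E'
import cv2,numpy as np
a=cv2.imread("pics/w6.png");b=cv2.imread("pics/w7.png")
z=lambda i,x,y:cv2.resize(i[y:y+75,x:x+160],None,fx=5,fy=5,interpolation=cv2.INTER_CUBIC)[:,:800]
cv2.imwrite("pics/w67z.png",np.vstack([z(a,143,158)[:370],z(b,262,158)[:370]])[:600*2])
cv2.imwrite("pics/w6z.png",z(a,143,158));cv2.imwrite("pics/w7z.png",z(b,262,158))
E
```

```text
(no output)
```

View pics/w6z.png

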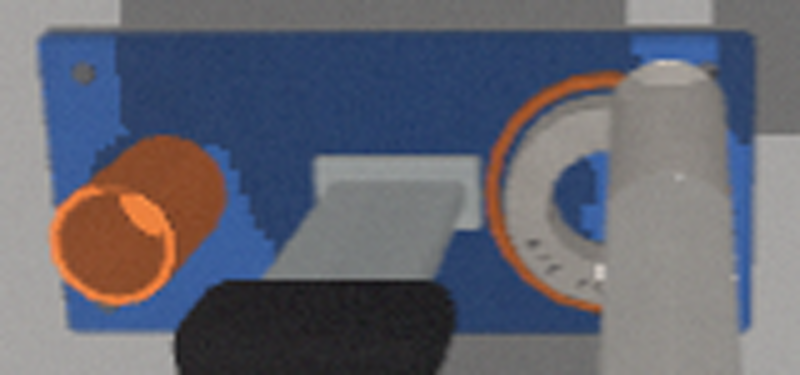

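View pics/w7z.png

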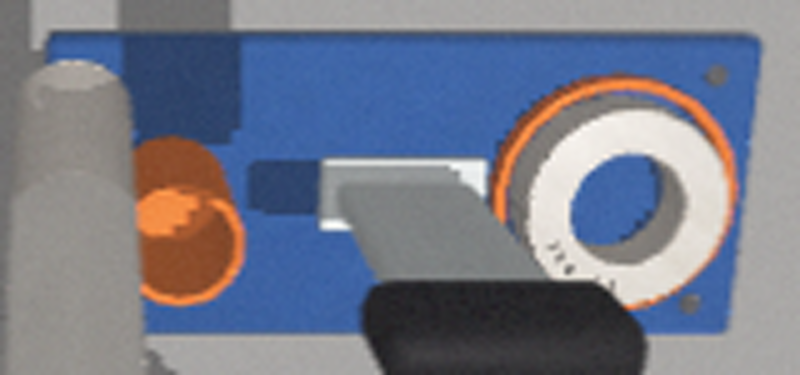

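```bash
python3 - <<'E'
from h import *
A,B=[dict(np.load(f"pics/{n}.npz")) for n in("w6","w7")]
pa=lambda u,v:(143+(u-2)/5,158+(v-2)/5); pb=lambda u,v:(262+(u-2)/5,158+(v-2)/5)
m=tri([(A,pa(112,245)),(B,pb(181,245))]); print("cup mouth",m, proj(A,m)-pa(112,245))
print("at z .061",atz(A,pa(112,245),.061),atz(B,pb(181,245),.061))
for C,f,cs in((A,pa,[(40,33),(753,33),(748,330),(70,330)]),(B,pb,[(48,36),(762,36),(730,332)])):
    print(np.round([atz(C,f(*c),.011) for c in cs],4))
print("ring seat rim z.019:",atz(B,pb(615,193),.019))
E
python3 - <<'E'
import cv2,numpy as np
a=cv2.imread("pics/w6.png");b=cv2.imread("pics/w7.png")
z=lambda i,x,y:cv2.resize(i[y:y+35,x:x+80],None,fx=8,fy=8,interpolation=cv2.INTER_CUBIC)
cv2.imwrite("pics/g67.png",np.clip(np.vstack([z(a,170,205),z(b,325,205)]).astype(float)*2.5,0,255).astype(np.uint8))
E
```

```text
cup mouth [0.52468007 0.23469009 0.06021731] [[-0.00022639 -0.07133283]]
at z .061 [0.52483549 0.23442547 0.061     ] [0.5250157  0.23474443 0.061     ]
[[0.5674 0.2651 0.011 ]
 [0.5665 0.0785 0.011 ]
 [0.4842 0.0789 0.011 ]
 [0.4846 0.2662 0.011 ]]
[[0.5665 0.267  0.011 ]
 [0.5665 0.0793 0.011 ]
 [0.4836 0.0783 0.011 ]]
ring seat rim z.019: [0.52592574 0.11717101 0.019     ]
```

View pics/g67.png

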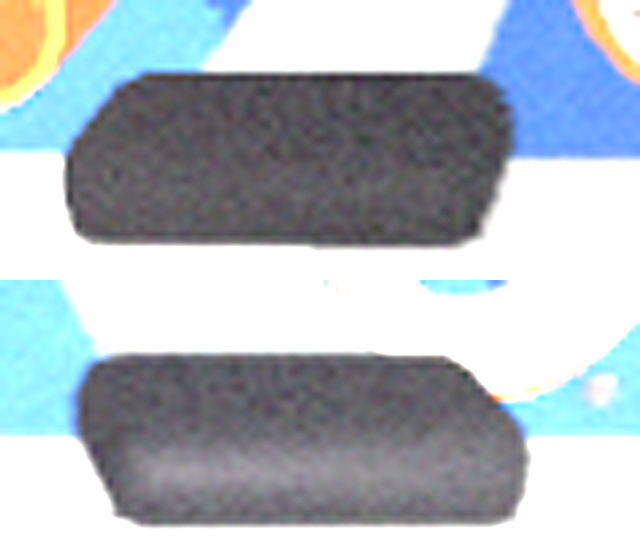

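```bash
python3 - <<'E'
from h import *
for n,tcp in(("w6",[.5661,.1013,.2979]),("w7",[.5666,.2611,.2981])):
    C=dict(np.load(f"pics/{n}.npz")); T=np.array(tcp)
    u=np.array([.342,0,-.94]); v=np.array([.94,0,.342]); G=T+[0,0,.019]; tip=G+.087*u
    print(n,proj(C,[tip,tip+.0075*v,tip-.0075*v,tip+[0,.00625,0],tip-[0,.00625,0],G-.018*u]).round(1).tolist())
im=cv2.imread("pics/w6.png"); cv2.imwrite("pics/w6t.png",cv2.resize(im[160:330,235:325],None,fx=4,fy=4)[:600])
E
```

```text
w6 [[275.2, 181.7], [275.2, 171.6], [275.3, 191.4], [265.4, 181.7], [285.0, 181.7], [275.0, 329.3]]
w7 [[275.3, 181.8], [275.2, 171.7], [275.3, 191.4], [265.5, 181.8], [285.1, 181.7], [275.1, 329.2]]
```

View pics/w6t.png

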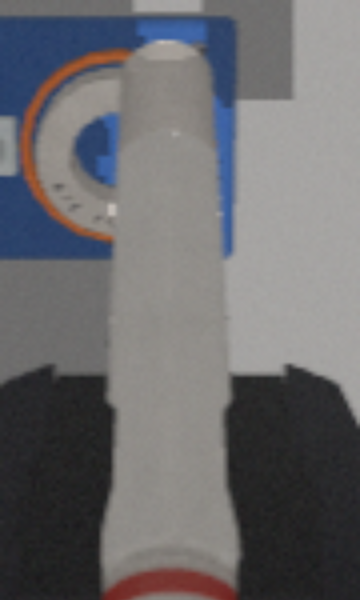

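```bash
python3 -m jog '[[0.005,0.01,0.02,0,1],[0.01,0.025,0.03,0,1],[0.01,0.025,0.03,0,1],[0.0007,0.0096,0.03,0,1],[0,0,0.03,0,1],[0,0,0.02,0,1],[0,0,0,0,1],[0,0,0,0,1]]' 30;python3 - <<'E'
from h import *
st(); cal,im=snap("wrist","w8")
cv2.imwrite("pics/w8z.png",cv2.resize(im[100:350,180:380],None,fx=3,fy=3,interpolation=cv2.INTER_CUBIC)[:600,:,::-1])
c,i2=snap("scene","s8");cv2.imwrite("pics/s8z.png",cv2.resize(i2[170:320,170:320],None,fx=4,fy=4,interpolation=cv2.INTER_CUBIC)[:,:,::-1])
E
```

```text
clock: 10.0
tool_pos: [0.4973, 0.2361, 0.1389]
eef_rot: [-0.707, 0.708, -0.001, -0.0]
contact_force: [-0.1, -0.2, -0.5]
opening: 0.142
t 10.0 tcp [0.4973 0.2361 0.1389] x [-0.002 -1.     0.001] y [-1.     0.002 -0.001] z [ 0.001 -0.001 -1.   ] F [-0.1 -0.2 -0.5] op 0.142 q [-0.47  0.74 -0.09  1.89  0.12  0.53 -2.22]
```

View pics/w8z.png

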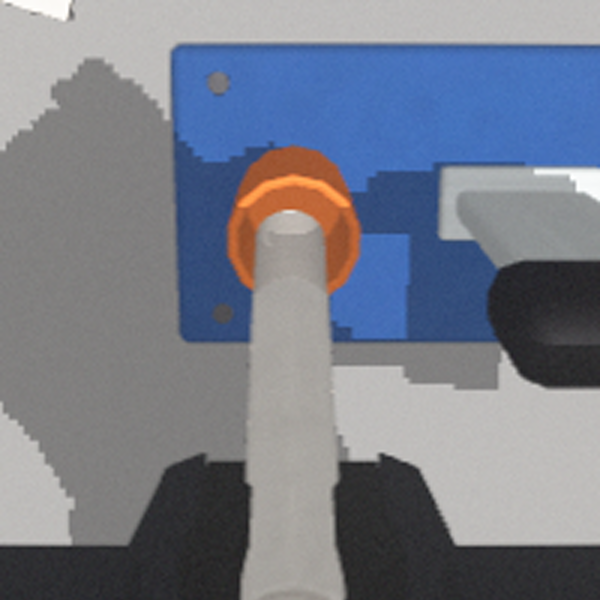

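View pics/s8z.png

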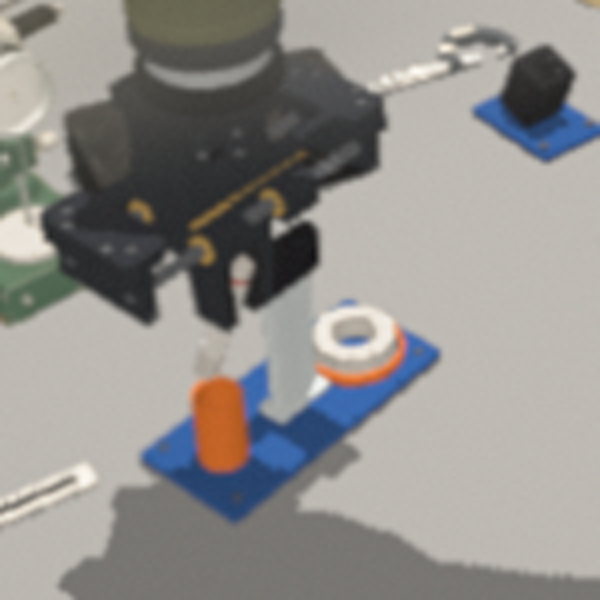

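Wrist view: the gauge tip (zoom 291,222) is inside the cup's rim (229–359 columns). Now I'll insert it.

```bash
python3 -m jog '[[0,0,0.01,0,1],[0,0,0.01,0,1],[0,0,0.007,0,1],[0,0,0,0,1]]' 30; python3 -m jog '[[0,0,0,0,1],[0,-0.003,0.001,0,1],[0,-0.003,0.001,0,1],[0,-0.003,0.001,0,1],[0,0,0,0,1]]' 8;python3 - <<'E'
from h import *
st(); cal,im=snap("wrist","w9")
cv2.imwrite("pics/w9z.png",cv2.resize(im[100:350,180:380],None,fx=3,fy=3,interpolation=cv2.INTER_CUBIC)[:600,:,::-1])
E
```

```text
clock: 10.5
tool_pos: [0.4934, 0.2374, 0.1107]
eef_rot: [0.708, -0.706, -0.001, 0.003]
contact_force: [-2.1, -0.7, -2.4]
opening: 0.139
clock: 11.0
tool_pos: [0.5063, 0.2375, 0.1081]
eef_rot: [0.707, -0.707, 0.0, -0.0]
contact_force: [-0.3, -1.8, -1.8]
opening: 0.14
t 11.0 tcp [0.5063 0.2375 0.1081] x [ 0. -1.  0.] y [-1.    -0.    -0.001] z [ 0.001 -0.    -1.   ] F [-0.3 -1.8 -1.8] op 0.14 q [-0.47  0.79 -0.08  1.88  0.13  0.48 -2.22]
```

View pics/w9z.png

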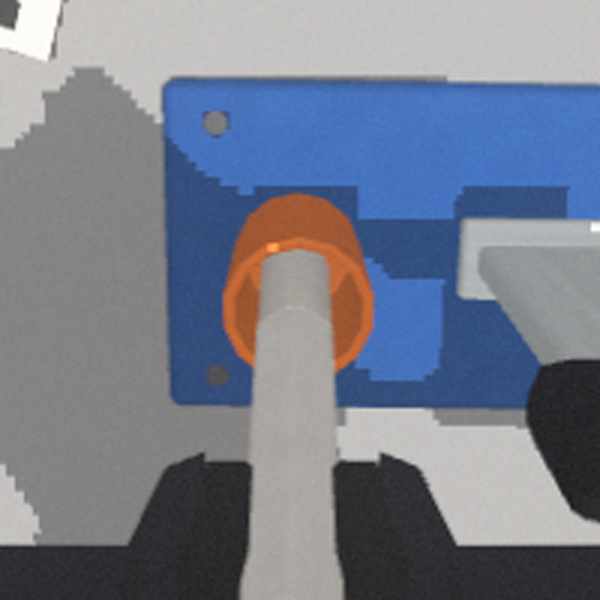

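```bash
python3 -m jog '[[0.001,-0.003,0.001,0,1],[0.001,-0.003,0.001,0,1],[0,-0.003,0.001,0,1],[0,-0.003,0.001,0,1],[0,-0.003,0,0,1],[0,0,0,0,1]]' 8;python3 - <<'E'
from h import *
st(); cal,im=snap("wrist","w10")
cv2.imwrite("pics/w10z.png",cv2.resize(im[100:350,180:380],None,fx=3,fy=3,interpolation=cv2.INTER_CUBIC)[:600,:,::-1])
c,i2=snap("scene","s10");cv2.imwrite("pics/s10z.png",cv2.resize(i2[170:320,170:320],None,fx=4,fy=4,interpolation=cv2.INTER_CUBIC)[:,:,::-1])
E
```

```text
clock: 11.65
tool_pos: [0.5212, 0.236, 0.1044]
eef_rot: [0.707, -0.707, 0.0, -0.001]
contact_force: [-1.1, -0.6, -1.6]
opening: 0.139
t 11.65 tcp [0.5212 0.236  0.1044] x [ 0.001 -1.    -0.001] y [-1.    -0.001 -0.001] z [ 0.001  0.001 -1.   ] F [-1.1 -0.6 -1.6] op 0.139 q [-0.45  0.81 -0.09  1.84  0.14  0.5  -2.2 ]
```

View pics/w10z.png

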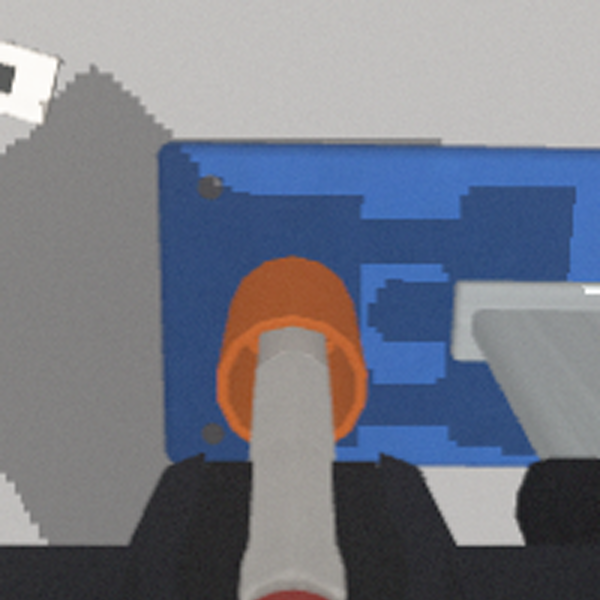

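View pics/s10z.png

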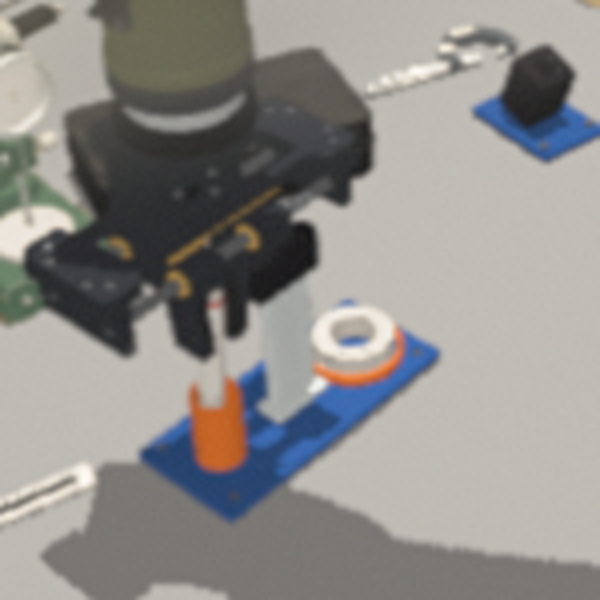

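```bash
python3 -m jog '[[0.0005,-0.003,0.001,0,1],[0,-0.003,0.001,0,1],[0,-0.003,0.002,0,1],[0,0,0.003,0,1],[0,0,0.003,0,1],[0,0,0,0,1]]' 8;python3 - <<'E'
from h import *
st(); cal,im=snap("wrist","w11")
cv2.imwrite("pics/w11z.png",cv2.resize(im[100:350,180:380],None,fx=3,fy=3,interpolation=cv2.INTER_CUBIC)[:,:,::-1])
c,i2=snap("scene","s11");cv2.imwrite("pics/s11z.png",cv2.resize(i2[170:320,170:320],None,fx=4,fy=4,interpolation=cv2.INTER_CUBIC)[:,:,::-1])
E
```

```text
clock: 12.35
tool_pos: [0.5292, 0.235, 0.0938]
eef_rot: [0.707, -0.707, -0.0, 0.0]
contact_force: [-1.2, 1.1, -2.1]
opening: 0.14
t 12.35 tcp [0.5292 0.235  0.0938] x [ 0.001 -1.     0.001] y [-1.    -0.001  0.001] z [-0.001 -0.001 -1.   ] F [-1.2  1.1 -2.1] op 0.14 q [-0.45  0.83 -0.09  1.82  0.14  0.49 -2.2 ]
```

View pics/w11z.png

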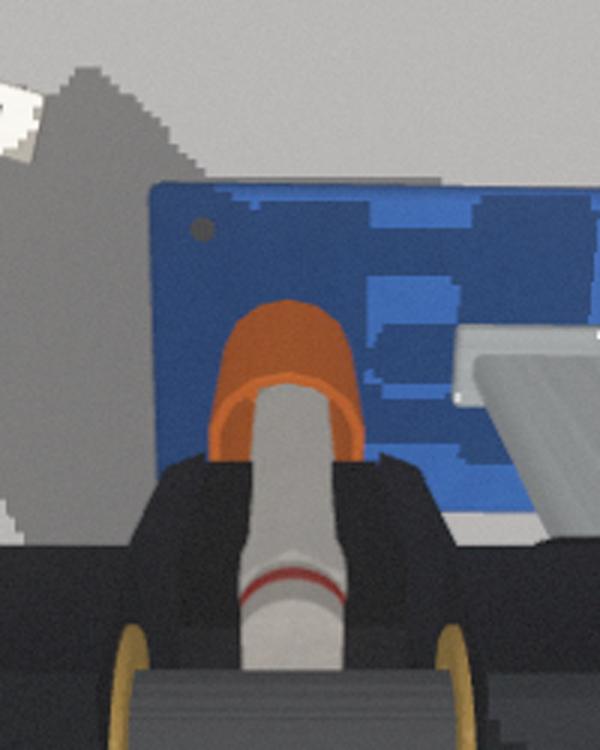

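View pics/s11z.png

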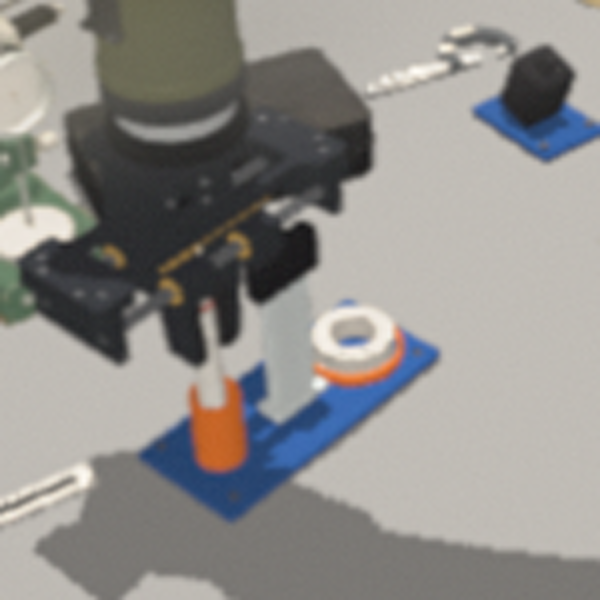

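```bash
python3 -m jog '[[-0.0005,0.001,0.003,0,1],[0,0.001,0.003,0,1],[0,0,0.003,0,1],[0,0,0.002,0,1],[0,0,0,0,1]]' 8;python3 - <<'E'
from h import *
st(); cal,im=snap("wrist","w12")
cv2.imwrite("pics/w12z.png",cv2.resize(im[100:350,180:380],None,fx=3,fy=3,interpolation=cv2.INTER_CUBIC)[:,:,::-1])
c,i2=snap("scene","s12");cv2.imwrite("pics/s12z.png",cv2.resize(i2[170:320,170:320],None,fx=4,fy=4,interpolation=cv2.INTER_CUBIC)[:,:,::-1])
E
```

```text
clock: 12.95
tool_pos: [0.5273, 0.2356, 0.083]
eef_rot: [0.707, -0.707, 0.0, 0.0]
contact_force: [-0.4, -0.4, -1.2]
opening: 0.141
t 12.95 tcp [0.5273 0.2356 0.083 ] x [ 0.001 -1.     0.   ] y [-1.    -0.001  0.   ] z [-0. -0. -1.] F [-0.4 -0.4 -1.2] op 0.141 q [-0.45  0.85 -0.08  1.83  0.14  0.47 -2.2 ]
```

View pics/s12z.png

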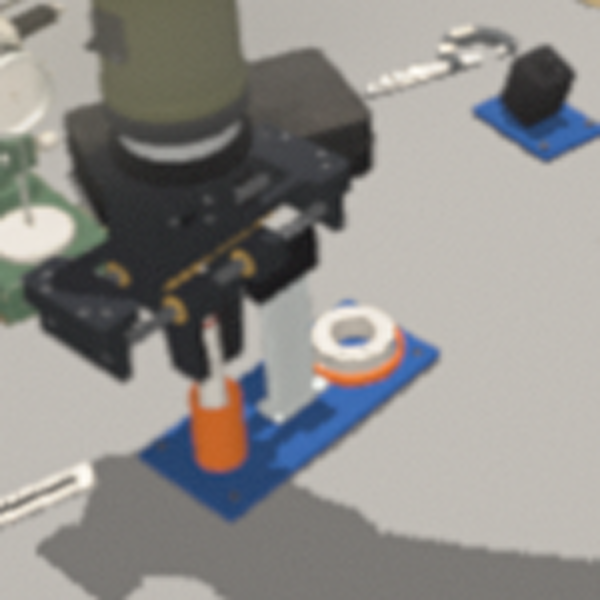

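```bash
python3 -m jog '[[0,0,0.001,0,1],[0,0,0.001,0,1],[0,0,0,0,1]]' 8; python3 -m jog '[[0,0,0.001,0,1],[0,0,0.0005,0,1],[0,0,0,0,1]]' 8
```

```text
clock: 13.35
tool_pos: [0.5274, 0.2358, 0.0813]
eef_rot: [0.707, -0.707, 0.0, 0.0]
contact_force: [-0.6, -0.5, -1.6]
opening: 0.139
clock: 13.65
tool_pos: [0.5274, 0.2358, 0.0798]
eef_rot: [0.707, -0.707, 0.0, 0.0]
contact_force: [0.0, 0.6, -1.4]
opening: 0.143
```

```bash
python3 -m jog '[[0,0,0,0,0.78],[0,0,0,0,0.78],[0,0,0,0,0.78]]'; python3 -m jog '[[0,0,-0.01,0,0.78],[0,0,-0.02,0,0.78],[0,0,-0.03,0,0.78],[0,0,-0.03,0,0.78],[0,0,0,0,0.5],[0,0,0,0,0.5]]' ;python3 - <<'E'
from h import *
st(); cal,im=snap("wrist","w13")
cv2.imwrite("pics/w13z.png",cv2.resize(im[100:350,150:430],None,fx=2.8,fy=2.4,interpolation=cv2.INTER_CUBIC)[:,:,::-1])
c,i2=snap("scene","s13");cv2.imwrite("pics/s13z.png",cv2.resize(i2[170:320,170:320],None,fx=4,fy=4,interpolation=cv2.INTER_CUBIC)[:,:,::-1])
E
```

```text
clock: 13.95
tool_pos: [0.5276, 0.2359, 0.0801]
eef_rot: [0.707, -0.707, 0.0, -0.0]
contact_force: [-0.4, 0.2, 0.1]
opening: 0.22
clock: 14.55
tool_pos: [0.5277, 0.2359, 0.1709]
eef_rot: [0.707, -0.707, 0.0, -0.001]
contact_force: [0.2, 0.7, 0.6]
opening: 0.38
t 14.55 tcp [0.5277 0.2359 0.1709] x [ 0.001 -1.    -0.001] y [-1.    -0.001 -0.002] z [ 0.002  0.001 -1.   ] F [0.2 0.7 0.6] op 0.38 q [-0.44  0.71 -0.11  1.78  0.12  0.65 -2.18]
```

View pics/w13.png

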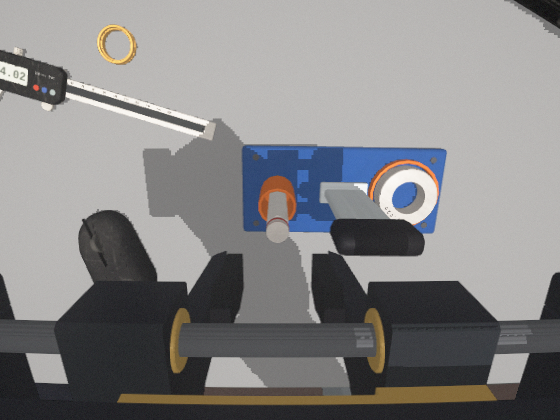

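View pics/s13z.png

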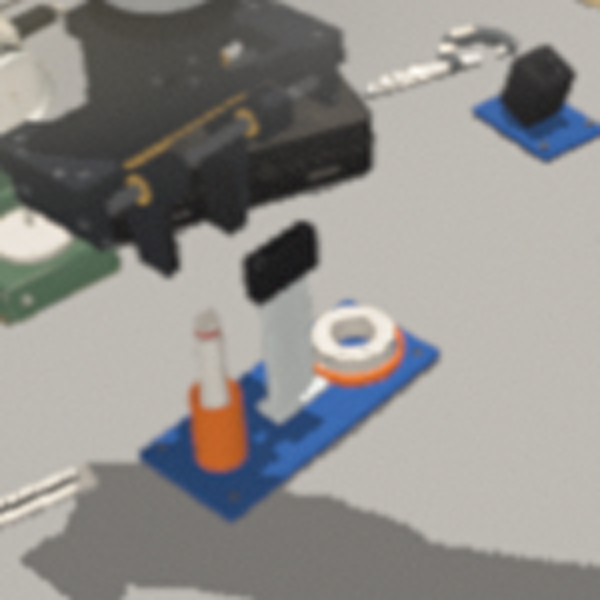

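View pics/w13z.png

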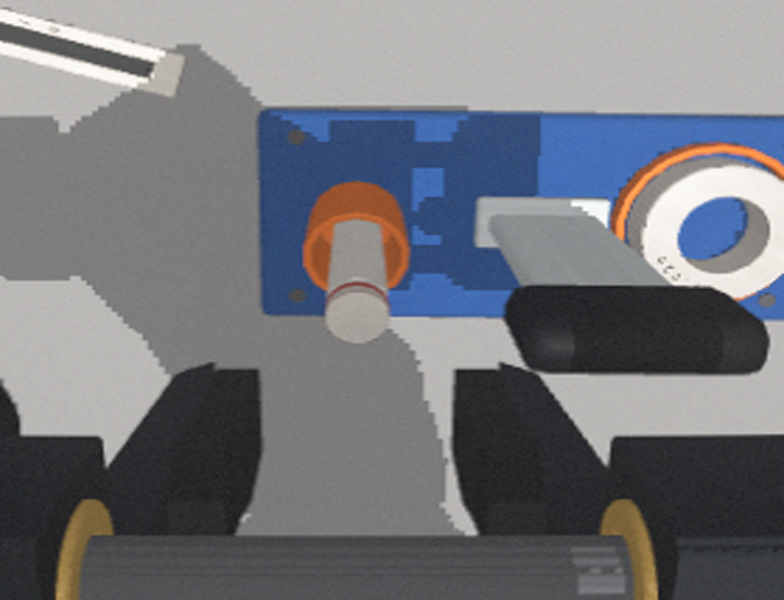

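```bash
python3 - <<'E'
from h import *
W=dict(np.load("pics/w13.npz"));S=dict(np.load("pics/s13.npz"))
z=lambda u,v:(150+u/2.8-.3,100+v/2.4-.3)
top=tri([(W,(277,231.5)),(S,(170+208/4-.4,170+312/4-.4))]); print(top)
print("atz .119",atz(W,(277,231.5),.119),"S",atz(S,(221.6,247.6),.119))
# plate corners
for p in [(244.5,146),(445,149),(436,235),(245,232)]: print(atz(W,p,.011).round(4))
print(np.linalg.norm(0))
E
```

```text
[0.52756242 0.23413934 0.11982686]
atz .119 [0.52785877 0.23507918 0.119     ] S [0.52798085 0.2324148  0.119     ]
[0.5682 0.2645 0.011 ]
[0.5662 0.0808 0.011 ]
[0.4812 0.0772 0.011 ]
[0.4846 0.2664 0.011 ]
0.0
```

```bash
python3 - <<'E'
from h import *
W=dict(np.load("pics/w13.npz"))
for v in (202,203.5,205): print(atz(W,(277,v),.061))
print("bottom-most rim of circle test")
for cx in (.522,.525,.528):
    t=np.linspace(0,2*np.pi,60); P=np.c_[cx+.0155*np.cos(t),.2355+.0155*np.sin(t),0*t+.061]; q=proj(W,P); print(cx,q.min(0),q.max(0))
E
```

```text
[0.53011785 0.23508708 0.061     ]
[0.52887107 0.23508678 0.061     ]
[0.52762081 0.23508648 0.061     ]
bottom-most rim of circle test
0.522 [257.20178553 193.03240933] [295.76613393 229.68917044]
0.525 [257.13613306 189.34584765] [295.83012337 226.24972902]
0.528 [257.07025169 185.63465185] [295.89434048 222.78695633]
```

```bash
python3 -m jog '[[0,0,-0.01,-0.0225,0.5],[0,0,-0.01,-0.0225,0.5],[0,0,-0.01,-0.0225,0.4],[0,0,-0.01,-0.0225,0.4],[0,0,-0.01,-0.0225,0.4],[0,0,0,-0.0225,0.4],[0,0,0,-0.0225,0.4],[0,0,0,-0.0225,0.4],[0,0,0,-0.0225,0.4],[0,0,0,-0.0225,0.4],[0,0,0,-0.0225,0.4],[0,0.02,0,0,0.4],[-0.002,0.03,0,0,0.4],[0,0.013,0,0,0.4],[0,0,0,0,0.4],[0,0,0,0,0.4]]' ;python3 - <<'E'
from h import *
st(); cal,im=snap("wrist","w14")
E
```

```text
clock: 16.25
tool_pos: [0.5245, 0.174, 0.2197]
eef_rot: [1.0, -0.007, -0.0, -0.001]
contact_force: [0.4, 0.3, -0.7]
opening: 0.599
t 16.25 tcp [0.5245 0.174  0.2197] x [ 1.    -0.014 -0.   ] y [-0.014 -1.    -0.001] z [-0.     0.001 -1.   ] F [ 0.4  0.3 -0.7] op 0.599 q [-0.05  0.67 -0.59  1.8   0.49  0.83 -0.9 ]
```

View pics/w14.png

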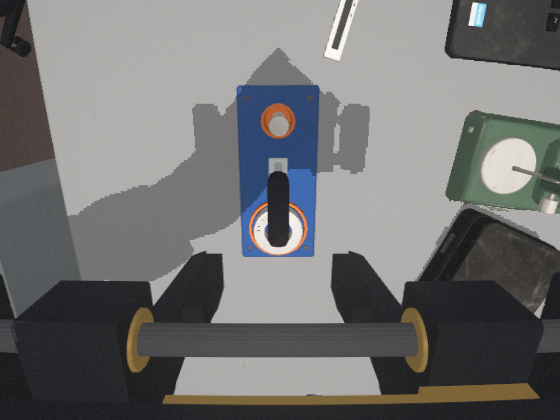

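```bash
python3 - <<'E'
from h import *
W=dict(np.load("pics/w14.npz")); im=cv2.imread("pics/w14.png")
cv2.imwrite("pics/w14z.png",cv2.resize(im[80:265,230:330],None,fx=4,fy=4,interpolation=cv2.INTER_CUBIC)[100:])
for cx,cy in((.5245,.172),(.5255,.1725)):
  print(proj(W,[[cx+a,cy+b,.138] for a in(-.008,.008) for b in(-.027,.027)]).round(1).tolist())
for p in [(237,85.5),(320,85.5),(315,256),(242,256)]: print(atz(W,p,.011).round(4))
print(atz(W,(278,120.5),.061),atz(W,(279,124),.119))
E
```

```text
[[266.5, 251.7], [264.6, 180.7], [288.1, 251.4], [287.7, 180.4]]
[[267.9, 251.1], [266.1, 180.0], [289.4, 250.8], [289.1, 179.6]]
[0.4861 0.2679 0.011 ]
[0.5692 0.2667 0.011 ]
[0.5675 0.0794 0.011 ]
[0.4826 0.0807 0.011 ]
[0.52651725 0.23560379 0.061     ] [0.52707786 0.23611932 0.119     ]
```

View pics/w14z.png

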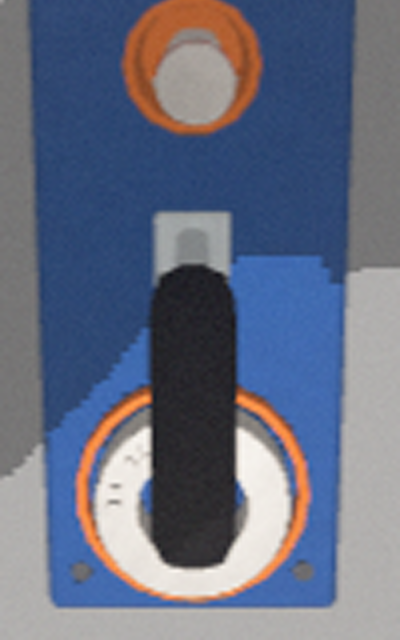

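```bash
python3 -m jog '[[0.001,0.003,0.02,0,0.4],[0,0.001,0.03,0,0.4],[0,0,0.03,0,0.5],[0,0,0.02,0,0.6],[0,0,0.012,0,0.6],[0,0,0.006,0,0.6],[0,0,0,0,0.6],[0,0,0,0,0.7]]'; python3 -m jog '[[0,0,0,0,0.8],[0,0,0,0,1],[0,0,0,0,1],[0,0,0,0,1],[0,0,0,0,1]]' 40;python3 - <<'E'
from h import *
st(); cal,im=snap("wrist","w15")
E
```

```text
clock: 17.1
tool_pos: [0.526, 0.1695, 0.1027]
eef_rot: [1.0, -0.007, 0.001, -0.0]
contact_force: [0.1, -0.3, -0.2]
opening: 0.336
clock: 17.6
tool_pos: [0.5253, 0.169, 0.1026]
eef_rot: [1.0, -0.007, 0.0, -0.0]
contact_force: [-1.9, -0.0, 6.1]
opening: 0.176
t 17.6 tcp [0.5253 0.169  0.1026] x [ 1.    -0.014  0.   ] y [-0.014 -1.    -0.   ] z [ 0.  0. -1.] F [-1.9 -0.   6.1] op 0.176 q [-0.13  0.83 -0.46  1.89  0.65  0.57 -1.03]
```

View pics/w15.png

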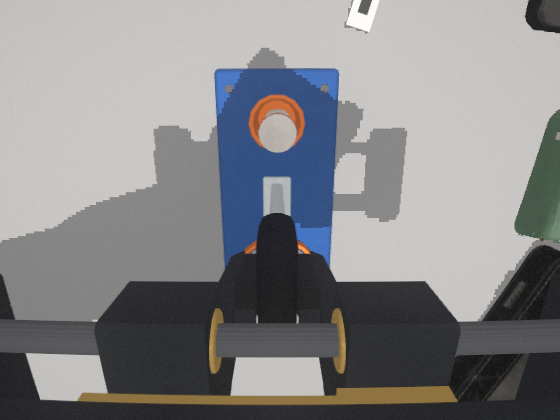

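Grip held (opening 15.5 mm), and the gauge stands upright in the cup (277,130). Lifting gently by 100 mm.

```bash
python3 -m jog '[[0,0,-0.001,0,1],[0,0,-0.003,0,1],[0,0,-0.006,0,1],[0,0,-0.01,0,1],[0,0,0,0,1]]' 45; python3 - <<'E'
from h import *
st(); snap("wrist","w16")
E
python3 -m jog '[[0,0,-0.004,0,1],[0,0,-0.008,0,1],[0,0,-0.01,0,1],[0,0,-0.01,0,1],[0,0,-0.01,0,1],[0,0,-0.01,0,1],[0,0,-0.01,0,1],[0,0,-0.009,0,1],[0,0,-0.006,0,1],[0,0,-0.003,0,1],[0,0,0,0,1],[0,0,0,0,1],[0,0,0,0,1],[0,0,0,0,1],[0,0,0,0,1]]' 45; python3 - <<'E'
from h import *
st(); c,im=snap("wrist","w17"); cs,i2=snap("scene","s17"); ct,i3=snap("top","t17")
cv2.imwrite("pics/s17z.png",np.hstack([cv2.resize(i2[120:320,150:350],None,fx=2,fy=2),cv2.resize(i3[120:320,140:340],None,fx=2,fy=2)])[:,:,::-1])
E
```

```text
clock: 18.15
tool_pos: [0.5263, 0.1692, 0.1232]
eef_rot: [1.0, -0.007, 0.001, -0.001]
contact_force: [-1.1, 1.1, -7.1]
opening: 0.177
t 18.15 tcp [0.5263 0.1692 0.1232] x [ 1.    -0.015  0.002] y [-0.015 -1.    -0.001] z [ 0.002  0.001 -1.   ] F [-1.1  1.1 -7.1] op 0.177 q [-0.11  0.8  -0.49  1.88  0.62  0.61 -1.  ]
clock: 19.7
tool_pos: [0.5253, 0.1688, 0.2016]
eef_rot: [1.0, -0.007, -0.0, 0.0]
contact_force: [-0.5, 0.2, -6.4]
opening: 0.176
t 19.7 tcp [0.5253 0.1688 0.2016] x [ 1.    -0.015 -0.   ] y [-0.015 -1.     0.   ] z [-0. -0. -1.] F [-0.5  0.2 -6.4] op 0.176 q [-0.05  0.69 -0.58  1.82  0.51  0.79 -0.91]
```

View pics/w17.png

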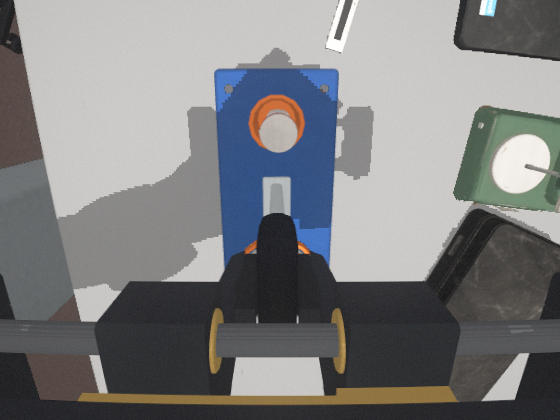

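View pics/s17z.png

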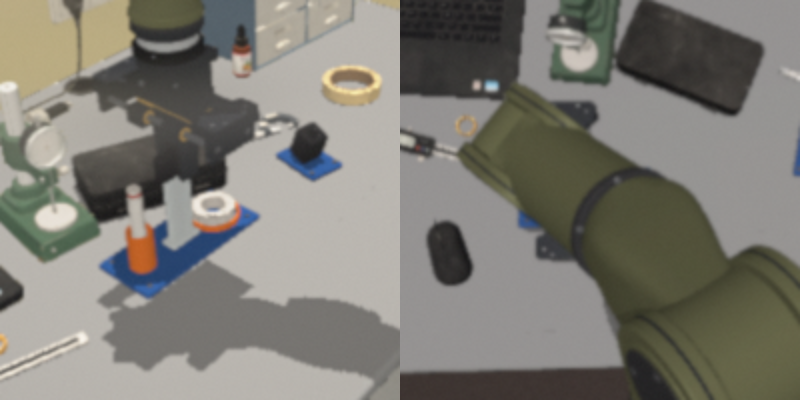

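The lifted carrier sits in the hand exactly as before the lift: plate top edge at row 70, columns 216–338, and gauge at (278,132). The ring is seated and the plate looks level.

```bash
python3 -m jog '[[0,0,0,0,1],[0,0,0,0,1],[0,0,0,0,1],[0,0,0,0,1],[0,0,0,0,1]]'; python3 - <<'E'
from h import *
c,im=snap("wrist","w18"); a=cv2.imread("pics/w17.png"); print(np.abs(a[60:260,210:345,::-1].astype(int)-im[60:260,210:345]).mean())
C={k:r.get_calibration(k) for k in("scene","top")}
for k in C: r.snapshot(k)
for n in("tape_roll","mouse","red_marker"):
    for k in C:
        d=r.cut_out(n,k)
        if d: print(n,k,round(d[0]["score"],2),np.round(np.argwhere(d[0]["pixels"]).mean(0)[::-1],1))
st(); print(r.finish_job())
E
```

```text
clock: 20.35
tool_pos: [0.5254, 0.1688, 0.2019]
eef_rot: [1.0, -0.007, 0.0, 0.0]
contact_force: [0.7, -0.3, -7.1]
opening: 0.175
2.1741234567901233
tape_roll scene 0.96 [325.1 162.3]
tape_roll top 0.79 [420.6 169.2]
mouse scene 0.66 [194.3 341.8]
mouse top 0.94 [164.  246.4]
red_marker top 0.72 [415.3 235.2]
t 20.8 tcp [0.5254 0.1688 0.2019] x [ 1.    -0.015  0.   ] y [-0.015 -1.     0.   ] z [ 0. -0. -1.] F [-0.2 -0.6 -7. ] op 0.174 q [-0.05  0.69 -0.58  1.82  0.51  0.79 -0.91]
the job is handed in; nothing more can be done
None
```

I took the gauge out of the rest and stood it upright in the orange cup, pivoting it against the cup wall, then let go. I then lifted the carrier by its black grip and handed in at 20.8 s while still holding it.

**Gauge:** its top measured about 0.12 m above the desk, against 0.119 m when fully down, and stood directly over the cup centre. I felt no contact with the cup floor while lowering, so the seating rests on that measured height.

**Carrier:** it was lifted about 99 mm at 45 N grip. It looked level and steady, and its wrist-camera view was unchanged from before the lift. The wrist carried about 7 N, as expected. The carrier slid about 3 mm and turned just under 1° on the desk during the insertion.

**Ring and bystanders:** the ring was in its seat. The tape roll and mouse were within about 1 pixel of their starting places in both views. The marker was too in the top view, but the scene view did not detect it at the end.

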